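# Fit the adjuster knob and show the lens mount to the inspection camera

### The arm

A 7-joint arm with a two-finger parallel gripper is mounted at the origin on the work surface. World frame = base frame: x ahead of the robot, y to its left, z up, the work surface at z = 0. Lengths are in m, angles in rad, forces in N, time in s.
With the tool pointing down it reaches from about 0.425 to 0.95 m from the base axis. Payload 4.7 kg.
Tool frame: the origin (TCP) lies between the finger pads; the fingertips stand 25 mm ahead of it and the grasp point (between the pads) lies 6 mm ahead of it; x points along the fingers, z is the direction in which the jaws open and shut, and the axes are right-handed (so a half turn about x gives the same grasp; the last joint's range is limited). The gripper opens to 85 mm and grips with 20 to 120 N. Pads are 22 mm wide; open, the fingers measure 114 mm over their backs; the gripper's body (76 mm by 85 mm) begins 54 mm behind the grasp point. The pads swing forward as they close: fully open they stand 13 mm farther back than shut.
Start: joints at [-0.029, 0.469, -0.049, 1.532, 0.024, 1.141, -0.082], TCP at [0.675, 0, 0.256] pointing down, gripper open.
Joint ranges: [-2.59, 2.59], [-0.33, 1.99], [-1.39, 1.29], [0.1, 2.45], [-1.04, 4.18], [0.21, 1.99], [-2.66, 2.66]. Speed limits (rad/s): [2.57, 2.57, 3.14, 3.14, 3.14, 3.14, 3.14].

### API

Orientations are given as a 3x3 rotation matrix whose columns are the frame's x, y, z axes.
In Python, from rig import * gives the robot as it stands. Calls block until the motion is done:
- movep(position, orientation): joint-space move of the TCP to a pose.
- move_l(position, attitude=None, feed=0.15, until_force=None): straight line of the TCP; attitude=None keeps the orientation; feed is the mean speed in m/s. With until_force (N) it stops when the force on the tool has changed by that much, and returns True; else False.
- move_joints(angles): joint-space move.
- command_gripper(opening, newtons=None): finger opening in m; newtons is the grip in N (None keeps the last); returns when the fingers have stopped.
- sleep(seconds).
- inverse_kinematics(position, orientation): joint angles nearest the present ones, or None.
- sense(): the state.
- camera(name): name is "scene" or "side" or "wrist"; returns (picture, depth): 400x640x3 uint8, red, green, blue; 400x640 float32, m along the optical axis (not along the pixel's ray), 0 where there is no reading.
- camera_params(name): a dict with "K" (3x3 intrinsics, pixels), "position" and "rotation" of the camera in the world; the wrist camera has in their place "tool_from_camera" (4x4, takes a point from camera to tool coordinates, whose origin is the TCP and whose axes are the tool frame's). Camera axes: x right, y down, z forward; pixel columns grow to the right and rows downward; lengths in m; the calibration is good to about 2 mm. A picture is of the moment at which its call begins: read the wrist's pose just before it. camera_params takes no time and is no camera call.
A pose or a line that the arm cannot do raises Unreachable and nothing moves.
- finish_job(): hands the job in, once; it reports no verdict.
The state is a dict: "time_s": time; "joint_pos": joint angles; "qd": joint speeds; "joint_efforts": joint torques, N m; "position": TCP position; "tcp_rot": TCP orientation; "wrist_force": force on the tool from outside, world axes, zero at the start; "ft_torque": the same for the moment, N m; "finger_gap": finger opening in m.
Only numpy, scipy, OpenCV 4.12 (cv2) and the standard library are available. Lean on these libraries where they do the work, as an engineer would, in place of code of your own. Each camera call takes 0.05 s, during which the arm holds its last target. There are 200 camera calls.

### The job

Three lens mounts sit in the foam tray and one has no knob on its upright square shaft: while it sits in its pocket, push the loose square-bored knob all the way down onto that shaft and let go of it. Then take that mount by its tall head, lift it out and hold it still in the air in front of the inspection camera, with its round lens face 9 cm from the front of the camera tube, centred on the tube's slanting line of sight and squarely facing it, not rolled to either side, knob still fully on. Finish while holding it there, and leave the other two mounts, the screwdriver and the camera untouched.

Things in the scene. Friction and masses are not known exactly. Their poses are not given: they have to be found in the camera images.
- mount_head (a point): Centre of the tall head of the mount with no knob: aluminium block 42 (x) x 40 (y) x 64 mm tall, to be gripped across y. This point is 32 mm above the mount's underside and 12 mm above the tray's top; the upper 44 mm stand out of the tray. Mount axes: x along it to its lens end, y across, z up. The mount is 92 x 40 mm, about 0.35 kg, with 2.5 mm play in its pocket.
- mount_shaft (a point): Centre of the top of that mount's steel shaft, 51 mm behind (-x) and 23 mm above the head's centre; axes as the mount's. Shaft 12 x 12 mm square, sides parallel to mount x and y, standing 25 mm tall (last 3 mm only 10 x 10 mm, a lead-in) on a step 50 x 40 mm, which is 30 mm above the mount's underside. The head's face is 30 mm from the shaft's axis, its top 9 mm above the shaft's.
- mount_lens (a point): Centre of the front face of that mount's round lens barrel (28 mm diameter, 8 mm proud of the head, facing along mount +x), 29 mm ahead of the head's centre and 10 mm higher; axes as the mount's.
- knob_center (a point): Centre (half-way up) of the loose dark grey plastic knob lying flat on the bench: a cross of four lobes, 34 mm across opposite lobes, 22 mm tall, 40 g; lobe faces 20 mm wide, square to its x and y. A 14 mm square bore, sides parallel to x and y, runs through along z; any quarter turn fits. Fully home it rests on the step, its centre 14 mm below the shaft's top.
- tube: Inspection camera tube, fixed: white, 54 mm thick, 210 mm long, black hood of 66 mm diameter in front. Origin: centre of the hood's front face, 240 mm above the bench. x points into the tube, back along the line of sight (away from the robot, rising at 0.35 rad), y is level, z square to both and upward. The mount is presented right with its axes parallel to these, x with x, z with z.
- view (a point): The point on the line of sight 90 mm in front of the hood's face, about 209 mm above the bench, where the centre of the mount's lens face has to be held. Axes as the tube's.
- stand: The camera's fixed black stand: origin on the bench right below the middle of the hood's face; its column stands 100 mm beyond (+x), on a foot 120 x 120 x 16 mm, 26 mm thick, and carries the tube. Do not touch.
- tray: Fixed black foam tray, 130 (x) x 310 (y) x 40 mm, origin at the centre of its underside; three pockets 97 (x) x 45 (y) mm and 20 mm deep, 100 mm apart along y, each with a mount whose x is the tray's x.
- mount_b_head (a point): Centre of the head of another mount, of the same shape but with its dark knob already on. Leave it in its pocket.
- mount_c_head (a point): Centre of the head of the third mount, also with its knob already on. Leave it in its pocket.
- driver: Screwdriver with a grey handle lying on the bench, 170 mm long along its x, 26 mm thick; origin under its middle. Leave it alone.
Things that resemble listed ones, but are neither listed nor needed, are in the scene too. Leave any orange or pink look-alike of the part that bears mount_head alone.

How it is judged:
On the way, in this order (a step that is already met when the one before it is completed fails the run):
1. the knob is fully down on the shaft of the bare mount, let go of, and the mount is still in its pocket (x of knob_center in the frame of mount_shaft between -0.003 and 0.003 m and y of knob_center in the frame of mount_shaft between -0.003 and 0.003 m and z of knob_center in the frame of mount_shaft between -0.018 and -0.0105 m and angle between the z axis of knob_center and the z axis of mount_shaft, either way round below 0.12 rad and contact force between the fingers and knob below 0.05 N and distance of mount_head from where it was at the start of the episode below 0.012 m), for 0.2 s.
2. the mount is lifted clear of the tray in the fingers, with the knob on (height (world z) of mount_head above 0.11 m and contact force between the fingers and mount above 2 N and contact force between mount and tray below 0.05 N and contact force between mount and stand below 0.05 N and x of knob_center in the frame of mount_shaft between -0.003 and 0.003 m and y of knob_center in the frame of mount_shaft between -0.003 and 0.003 m and z of knob_center in the frame of mount_shaft between -0.018 and -0.0105 m and angle between the z axis of knob_center and the z axis of mount_shaft, either way round below 0.12 rad), for 0.1 s.
At the end, for the whole second after the job is handed in: Held still in the fingers, touching neither tray nor camera: lens centre within 18 mm of the point 90 mm before the tube, axes within 0.17 rad of the tube's; knob within 3 mm sideways and 3.5 mm in height of home on the shaft; the other mounts within 12 mm of their start (distance between mount_lens and view below 0.018 m and angle between the x axis of mount_lens and the x axis of tube, either way round below 0.17 rad and angle between the z axis of mount_lens and the z axis of tube, either way round below 0.17 rad and x of mount_shaft in the frame of tube below -0.12 m and angle between mount_lens's own z axis and vertical below 0.6 rad and contact force between the fingers and mount above 2 N and contact force between mount and tray below 0.05 N and contact force between mount and stand below 0.05 N and x of knob_center in the frame of mount_shaft between -0.003 and 0.003 m and y of knob_center in the frame of mount_shaft between -0.003 and 0.003 m and z of knob_center in the frame of mount_shaft between -0.018 and -0.0105 m and angle between the z axis of knob_center and the z axis of mount_shaft, either way round below 0.12 rad and linear speed of mount below 0.03 m/s and angular speed of mount below 0.15 rad/s and distance of each of mount_b_head, mount_c_head from where it was at the start of the episode below 0.012 m); the arm keeps its last pose, push and grip.
It fails at once if another mount is moved (12 mm) (distance of any of mount_b_head, mount_c_head from where it was at the start of the episode above 0.012 m).
It fails at once if the screwdriver is moved (20 mm) (distance of driver from where it was at the start of the episode above 0.02 m).
It fails at once if the camera or its stand is touched (1 N) (contact force between stand and anything else above 1 N).
It also fails if it takes over 64 s, if anything falls off the work surface, if the arm or the gripper's body presses on something with over 40 N, if the wrist force passes 120 N, or if a joint passes its speed limit or range.

## Working session

There is one attempt and no reset: what is moved stays moved. The work goes in short steps, each a Python script; the robot and the scene stay as the last script left them, time stands still between calls to the robot, and variables do not carry over. Pictures are saved under pics/ and viewed, about 8 in all and at most 12, crops included, and the job is handed in when it is done.

```bash
mkdir -p pics; ls; python3 - <<'E'
from rig import *
import cv2,numpy as np
for n in ["scene","side","wrist"]:
    p,d=camera(n); cv2.imwrite(f"pics/{n}0.png",p[:,:,::-1]); np.save(f"pics/{n}0.npy",d)
    c=camera_params(n); print(n,{k:np.round(v,4).tolist() if not isinstance(v,str) else v for k,v in c.items()})
s=sense(); print({k:np.round(v,3).tolist() for k,v in s.items()})
E
```

```text
pics
scene {'K': [[451.4384, 0.0, 319.1969], [0.0, 451.4384, 200.1003], [0.0, 0.0, 1.0]], 'position': [0.9651, -0.4155, 1.3058], 'rotation': [[0.7077, 0.6048, -0.3652], [0.7065, -0.6047, 0.3676], [0.0015, -0.5181, -0.8553]]}
side {'K': [[452.0987, 0.0, 316.4349], [0.0, 452.0987, 200.9891], [0.0, 0.0, 1.0]], 'position': [-0.0937, 0.7207, 0.6793], 'rotation': [[-0.7163, -0.3761, 0.5878], [-0.6974, 0.3563, -0.6218], [0.0244, -0.8554, -0.5175]]}
wrist {'K': [[293.4601, 0.0, 315.3222], [0.0, 293.4601, 201.5202], [0.0, 0.0, 1.0]], 'tool_from_camera': [[-0.0001, -0.3244, 0.9459, -0.117], [-0.0001, -0.9459, -0.3244, 0.0823], [1.0, -0.0001, 0.0, 0.0003], [0.0, 0.0, 0.0, 1.0]]}
{'time_s': 0.15, 'joint_pos': [-0.029, 0.469, -0.049, 1.533, 0.024, 1.141, -0.082], 'qd': [0.001, -0.002, -0.002, -0.005, -0.001, 0.001, -0.0], 'joint_efforts': [0.0, -51.077, -0.047, -23.798, 0.011, 0.005, -0.0], 'position': [0.675, 0.0, 0.255], 'tcp_rot': [[-0.001, -0.0, 1.0], [-0.0, 1.0, 0.0], [-1.0, -0.0, -0.001]], 'wrist_force': [-0.383, 0.052, -0.039], 'ft_torque': [-0.017, 0.024, 0.002], 'finger_gap': 0.085}
```

View pics/scene0.png

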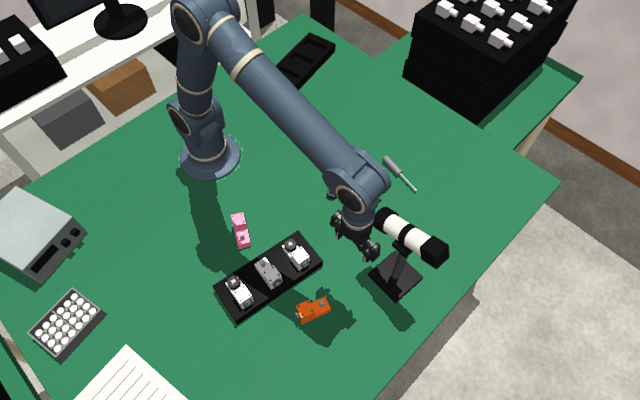

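View pics/side0.png

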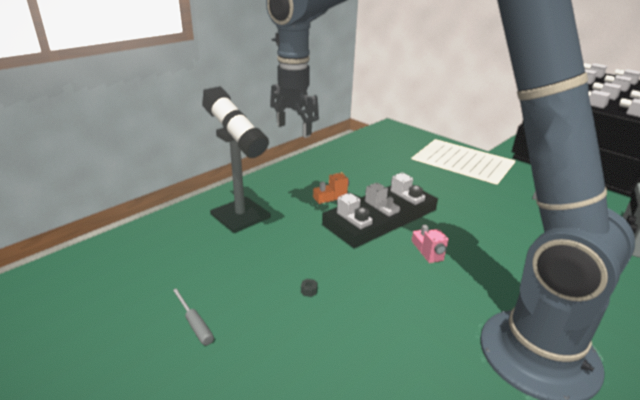

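View pics/wrist0.png

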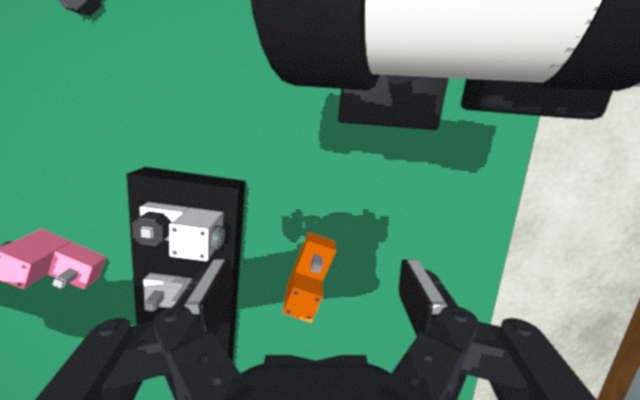

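The scene view shows the tray at about (268,275) with the bare mount in the middle pocket, and the tube at (410,235). The side view shows the knob at (310,288), driver at (195,320), bare mount at (380,200) and tube hood at (255,143). The wrist view shows the knob only at its top edge, (82,5). Next I'll get coarse positions from depth.

```bash
cat > h.py <<'E'
from rig import *
import cv2, numpy as np
def campose(n, s=None):
    c=camera_params(n); K=np.array(c["K"])
    if n=="wrist":
        s=s or sense(); T=np.array(c["tool_from_camera"]); R=np.array(s["tcp_rot"])
        return K, R@T[:3,3]+np.array(s["position"]), R@T[:3,:3]
    return K, np.array(c["position"]), np.array(c["rotation"])
def shot(n,name):
    P=campose(n); p,d=camera(n); cv2.imwrite(f"pics/{name}.png",p[:,:,::-1]); np.savez(f"pics/{name}.npz",p=p,d=d,K=P[0],t=P[1],R=P[2]); return p,d,P
def load(name):
    z=np.load(f"pics/{name}.npz"); return z["p"],z["d"],(z["K"],z["t"],z["R"])
def ray(P,uv): 
    K,t,R=P; return R@np.linalg.solve(K,[uv[0],uv[1],1.])
def onplane(P,uv,z):
    r=ray(P,uv); return P[1]+r*(z-P[1][2])/r[2]
def tri(Ps,uvs):
    A=np.zeros((3,3));b=np.zeros(3);
    for P,uv in zip(Ps,uvs):
        r=ray(P,uv);r/=np.linalg.norm(r);M=np.eye(3)-np.outer(r,r);A+=M;b+=M@P[1]
    x=np.linalg.solve(A,b)
    res=[np.linalg.norm(np.cross(x-P[1],ray(P,uv)/np.linalg.norm(ray(P,uv)))) for P,uv in zip(Ps,uvs)]
    return x,np.round(res,4)
def cloud(P,d):
    v,u=np.mgrid[:d.shape[0],:d.shape[1]]; K,t,R=P
    c=np.stack([(u-K[0,2])/K[0,0]*d,(v-K[1,2])/K[1,1]*d,d],-1); return c@R.T+t
def down(yaw):  # tool down, jaw axis z at yaw from world +y ; tool y = -x at yaw 0
    c,s=np.cos(yaw),np.sin(yaw); return np.array([[0,-c,-s],[0,-s,c],[-1,0,0.]])
E
python3 - <<'E'
from h import *
np.set_printoptions(precision=3,suppress=True)
d=np.load("pics/side0.npy");C=cloud(campose("side"),d)
for n,(u,v) in dict(knob=(310,287),driver_h=(205,332),driver_t=(180,300),head_bare=(373,193),shaft=(392,203),headB=(348,205),headC=(401,183),hood=(256,143),tuberear=(212,100),pink=(430,243),orange=(330,188),col=(238,180),foot=(240,215)).items(): print(n,C[v,u])
d=np.load("pics/scene0.npy");C=cloud(campose("scene"),d)
for n,(u,v) in dict(head_bare=(268,270),headB=(240,293),headC=(297,254),hood=(383,216),rear=(438,252),white=(405,233),trayfl=(228,318),foot=(395,283)).items(): print("sc",n,C[v,u])
for y in (-.1,0.,.1): print(inverse_kinematics([.6,0.,.3],down(y)))
E
```

```text
knob [0.413 0.197 0.025]
driver_h [0.46  0.428 0.028]
driver_t [0.593 0.404 0.002]
head_bare [ 0.514 -0.14   0.079]
shaft [ 0.465 -0.162  0.06 ]
headB [ 0.517 -0.042  0.081]
headC [ 0.494 -0.24   0.079]
hood [0.66  0.129 0.256]
tuberear [0.811 0.137 0.321]
pink [ 0.302 -0.09   0.053]
orange [ 0.665 -0.138  0.032]
col [0.752 0.121 0.12 ]
foot [0.747 0.126 0.018]
sc head_bare [ 0.506 -0.162  0.084]
sc headB [ 0.5   -0.263  0.078]
sc headC [ 0.527 -0.067  0.081]
sc hood [0.677 0.111 0.275]
sc rear [0.849 0.1   0.332]
sc white [0.755 0.099 0.302]
sc trayfl [ 0.504 -0.327  0.002]
sc foot [0.782 0.092 0.019]
[ 0.21   0.337 -0.366  1.648  0.128  1.18   1.285]
[ 0.226  0.34  -0.387  1.648  0.136  1.181  1.378]
[ 0.242  0.342 -0.407  1.647  0.144  1.183  1.471]
```

```bash
python3 - <<'E'
from h import *
R=down(-0.12)
movep([.475,-.15,.24],R); move_l([.475,-.15,.19]); shot("wrist","t1")
move_l([.455,-.175,.19]); shot("wrist","t2")
movep([.42,.19,.19],R); shot("wrist","k1"); move_l([.44,.21,.16]); shot("wrist","k2")
a=[cv2.imread(f"pics/{n}.png")[60:340,130:530] for n in("t1","t2","k1","k2")]
cv2.imwrite("pics/m1.png",np.vstack([np.hstack(a[:2]),np.hstack(a[2:])]))
print(sense()["time_s"],sense()["joint_pos"])
E
```

```text
4.4833 [-0.09182032  0.32983833 -0.52578905  2.04629953  0.22412321  0.82084683
  0.7019037 ]
```

View pics/m1.png

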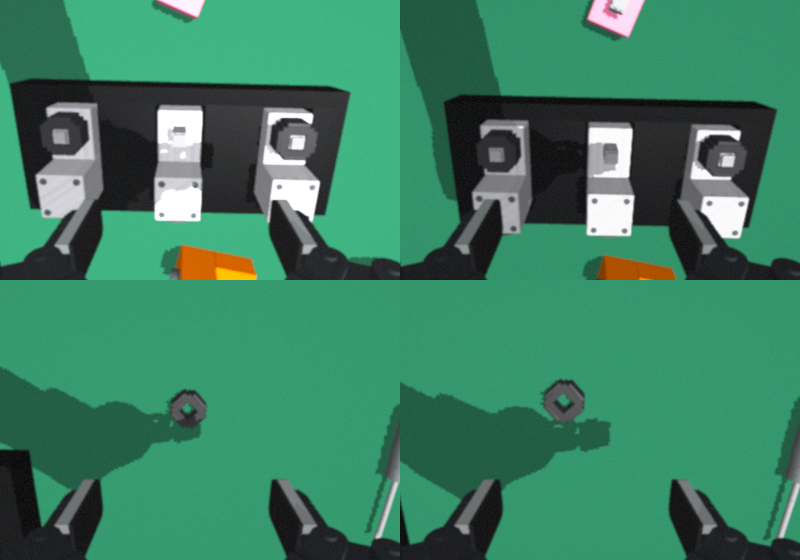

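The four wrist crops (offset 130,60) show the bare mount's shaft at full-image (308,190) in t1 and (340,215) in t2. The knob is at (317,188) in k1 and (293,180) in k2, turned about 45°. I'll zoom in on these for precise measurement.

```bash
python3 - <<'E'
from h import *
np.set_printoptions(precision=4,suppress=True)
ims=[]
for n,(u,v) in dict(t1=(308,195),t2=(340,217),k1=(317,188),k2=(294,181)).items():
    p,d,P=load(n); C=cloud(P,d); s=28
    ims.append(cv2.resize(p[v-s:v+s,u-s:u+s,::-1],(390,280),interpolation=cv2.INTER_CUBIC) if 0 else cv2.resize(p[v-20:v+20,u-28:u+28,::-1],(392,280),interpolation=cv2.INTER_CUBIC))
    c=C[v-20:v+20,u-28:u+28,2]
    print(n,(u-28,v-20)); print((c[2:38:3,6:48:3]*1000).astype(int))
cv2.imwrite("pics/m2.png",np.vstack([np.hstack(ims[:2]),np.hstack(ims[2:])]))
E
```

```text
t1 (280, 175)
[[ 36  48  49  50  50  50  49  49  49  49  48  49  50  50]
 [ 38  48  49  50  48  50  50  49  51  49  49  49  49  49]
 [ 38  48  48  49  49  48  49  47  49  49  49  49  49  50]
 [ 37  50 307  48  50  49  52  52  51  50  50  49  49  50]
 [ 37  50  49  49  49  51  61  60  60  60  60  49  50  50]
 [ 39  49  48  49  48  49  70  68  70  68  69  49  49  49]
 [ 38  49  50  50  49  49  74  74  74  75  71  49  48  49]
 [ 38  48  48  49  49  49  73  74  73  74  71  49  49  50]
 [ 39  49  49  50  49  49  74  73  73  73  48  49  48  48]
 [ 37  50  49  48  49  49  74  75  74  73  48  49  49  49]
 [ 39  48  49  48  49  49  49  49  49  48  47  49  48  48]
 [ 38  49  49  49  48  49  49  49  49 307  49  49  49  49]]
t2 (312, 197)
[[24 49 48 49 48 48 50 49 49 49 48 48 49 49]
 [30 48 50 50 49 50 50 48 49 48 50 50 48 49]
 [34 49 48 49 49 49 57 56 56 56 50 49 50 49]
 [38 49 49 48 50 48 64 64 63 63 49 49 48 48]
 [43 51 49 49 49 49 71 70 71 72 72 49 49 48]
 [47 48 49 48 48 51 73 73 74 73 72 48 50 50]
 [47 47 50 49 50 49 74 74 74 74 71 49 50 48]
 [47 50 49 48 49 49 74 74 74 73 71 48 49 48]
 [4
[... 755 characters left out ...]
0   0   0   0  17  20  13  16  17  15   2  -1   0]
 [ -1   0   0   0  20  21  21  22  21  21  22  15   0   0]
 [  0  -1   1  20  22  21  22  21  21  22  22  21  13  -1]
 [  0   0  20  22  21  20  21  21  21  21  20  21  20  11]
 [  0  21  20  20  21  20  20   0  -2  21  21  21  21  19]
 [  0  20  21  20 276  20   1   0   0   0  21  20  19  22]
 [ -1  21  20  22  21   5   0   0   0   0  20  21  21  21]
 [  0  18  20  21  21  13   5   0  -1   2  13  22  20  20]
 [ -1  21  21  21  21  20  14   4   5  14  21  20  20  20]
 [  0   0  21  21  21  19  20  11  16  21  20  20  22  21]
 [  0   0  -1  21  21  22  22  20  22  22  21  20  20   0]
 [ -1   0  -1   0  20  23  19  20  22  22  21  21   0   0]]
```

View pics/m2.png

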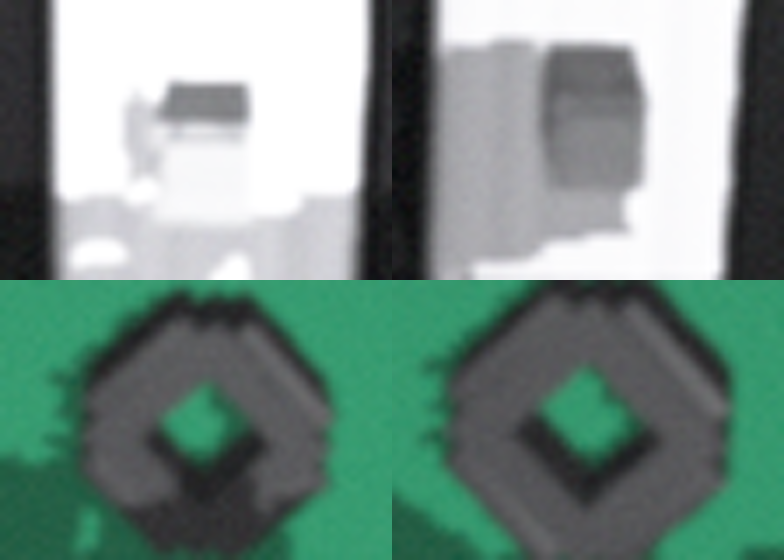

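```bash
cat > meas.py <<'E'
from h import *
np.set_printoptions(precision=4,suppress=True)
def comp(m,uv):
    m=cv2.morphologyEx(m.astype(np.uint8),cv2.MORPH_CLOSE,np.ones((3,3)))
    n,l,s,c=cv2.connectedComponentsWithStats(m,connectivity=4)
    i=min((i for i in range(1,n) if s[i,4]>40),key=lambda i:np.hypot(*(c[i]-uv))); return l==i
def blob(name,uv,lo,hi,hull=False):
    p,d,P=load(name) if isinstance(name,str) else name; C=cloud(P,d); m=(C[...,2]>lo)&(C[...,2]<hi)&(d>0)
    m=comp(m,uv); z=np.median(C[m][:,2])
    c=max(cv2.findContours(m.astype(np.uint8),cv2.RETR_EXTERNAL,cv2.CHAIN_APPROX_NONE)[0],key=len)[:,0].astype(float)
    W=np.array([onplane(P,q,z)[:2] for q in c]).astype(np.float32)
    (cx,cy),wh,a=cv2.minAreaRect(W*1000)
    M=cv2.moments(c.astype(np.float32)); cen=np.array([M["m10"],M["m01"]])/M["m00"]
    return P,cen,z,np.array([cx,cy])/1000,np.array(wh)/1000,np.radians(a)
E
python3 - <<'E'
from meas import *
def rep(nm,l):
    for P,c,z,rc,wh,a in l: print(nm,"px",c,"z",round(z,4),"cen",onplane(P,c,z)[:2],"rect",rc,wh,round(a,3))
    print("  tri",*tri([q[0] for q in l],[q[1] for q in l]))
rep("shaft",[blob("t1",(308,199),.0712,.079),blob("t2",(341,217),.0712,.079)])
rep("knob",[blob("k1",(317,188),.0185,.026),blob("k2",(294,181),.0185,.026)])
rep("step",[blob("t1",(308,185),.045,.054),blob("t2",(340,205),.045,.054)])
rep("head",[blob("t1",(308,260),.080,.09),blob("t2",(340,275),.080,.09)])
E
```

```text
shaft px [308.7308 199.4675] z 0.0741 cen [ 0.4697 -0.1558] rect [ 0.4697 -0.1556] [0.0118 0.0115] 1.451
shaft px [341.5784 217.0588] z 0.074 cen [ 0.4693 -0.1558] rect [ 0.4693 -0.1558] [0.0114 0.0111] 1.45
  tri [ 0.47   -0.1558  0.0726] [0.0002 0.0002]
knob px [318.2174 190.1023] z 0.0213 cen [0.4232 0.1903] rect [0.4236 0.1903] [0.0341 0.0341] 0.607
knob px [293.7371 182.1657] z 0.0214 cen [0.4233 0.1905] rect [0.4236 0.1905] [0.0341 0.0339] 0.603
  tri [0.4239 0.1902 0.0191] [0. 0.]
step px [309.2174 196.3721] z 0.0494 cen [ 0.4748 -0.1566] rect [ 0.4759 -0.1565] [0.0396 0.0533] 1.421
step px [339.1141 212.8105] z 0.0494 cen [ 0.4749 -0.1566] rect [ 0.4761 -0.1568] [0.0398 0.0546] 1.424
  tri [ 0.4748 -0.1566  0.0495] [0. 0.]
head px [307.5896 257.8027] z 0.0834 cen [ 0.5191 -0.1629] rect [ 0.5197 -0.1629] [0.0396 0.0432] 1.428
head px [339.5259 273.6087] z 0.0834 cen [ 0.5188 -0.163 ] rect [ 0.5195 -0.1631] [0.0398 0.0435] 1.419
  tri [ 0.5199 -0.163   0.0819] [0.0001 0.0001]
```

```bash
python3 - <<'E'
from meas import *
R=down(.605); k=[.4235,.1904]
movep(k+[.10],R); command_gripper(.046,30); print("gap",sense()["finger_gap"])
move_l(k+[.05],feed=.15)
hit=move_l(k+[.012],feed=.02,until_force=4); z=sense()["position"][2]; print(hit,z,sense()["wrist_force"])
move_l(k+[z+.0035],feed=.05); command_gripper(0.02,30); s=sense(); print("grip",s["finger_gap"],s["position"],s["wrist_force"])
move_l(k+[.10],feed=.15); s=sense(); shot("wrist","g1"); print(s["finger_gap"],s["time_s"])
p=cv2.imread("pics/g1.png")[150:400,120:520]; cv2.imwrite("pics/g1c.png",cv2.resize(p,None,fx=2,fy=2))
E
```

```text
gap 0.04612233641492763
True 0.02269686262420919 [-0.7276 -0.0958  7.0295]
grip 0.033318855581759545 [0.4235 0.1904 0.0262] [-0.9869 -0.4631  2.7275]
0.03316195280528193 8.4833
```

View pics/g1c.png

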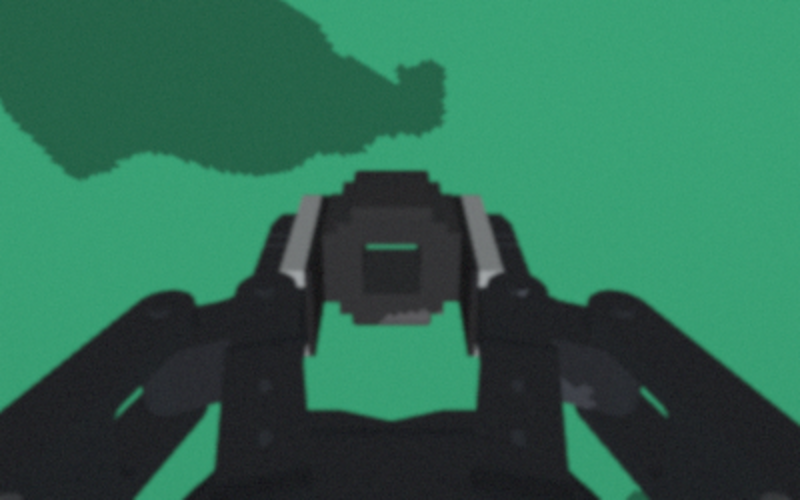

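The knob is held squarely, with its bore centred at about (315.5,285) in the full image. Next I'll measure its offset in the tool frame.

```bash
python3 - <<'E'
from meas import *
p,d,P=load("g1"); T=np.array(camera_params("wrist")["tool_from_camera"])
C=cloud((P[0],T[:3,3],T[:3,:3]),d)  # tool frame
print((C[250:314:3,280:352:5,0]*1000).astype(int))
m=(C[...,0]>-.002)&(C[...,0]<.0075)&(abs(C[...,2])<.0155)&(abs(C[...,1])<.03); m[:245]=0
m=comp(m,(315,283)); q=C[m]; print(m.sum(),np.median(q[:,0]))
for ax in(1,2): print(ax,np.percentile(q[:,ax],[1,3,50,97,99]))
# bore: pixels deeper than 9 mm near the centre
b=(C[...,0]>.009); b=comp(b[265:305,300:332],(15.5,20)); 
v,u=np.nonzero(b); print("bore px",u.min()+300,u.max()+300,v.min()+265,v.max()+265)
Pt=(P[0],T[:3,3],T[:3,:3])
for uv in [(u.mean()+300,v.mean()+265),(315.7,v.max()+265.5),(u.min()+299.5,285),(u.max()+300.5,285)]:
    r=ray(Pt,uv); print(T[:3,3]+r*(.004-T[0,3])/r[0])
E
```

```text
[[  17   21   16   10    8    8    8    9    8    7    7    9   16   21
    17]
 [  14   18   11    5    5    5    6    5    6    5    5    5   12   17
    15]
 [  11   14    9    5    6    5    5    5    4    5    4    5    9   14
    12]
 [   9   12    7    4    4    4    4    4    4    5    4    5    7   11
     8]
 [   5    9    4    5    3    3    4    5    4    4    5    4    4   10
  -117]
 [   5    6    4    5    4    4    4    3    4    5    4    5    4    6
     6]
 [   3    5    4    4    5    4    4    4    5    5    4    3    5    4
     5]
 [   1    5    5    4    4    4    4    4    5    4    5    5    5    4
     3]
 [   2    4    5    5    5   25   24   25   25   25    4    3    5    4
     5]
 [   1    4    4    4    4   22   22   21   22   21    5    5    4    4
     4]
 [   2    4    4    5    5   18   19   19   19   19    5    5    5    5
     4]
 [   1    4    4    4    5   17   16   16   16   16    6    4    4    5
     4]
 [   1    6    3    5    5   13   14   13   13   13    5    3    6    4
     4]
 [   0    4    4    3    5   10   12   11   11   11    4    
[... 202 characters left out ...]
   4    4    4    5    5    4    4    5    4    3
     2]
 [  -1   99    5    3    5    4    4    4    4    4    5    4    5   99
     2]
 [  -2   99    6    4    5    3    4    5    5    4    5    5    4   99
     0]
 [  -2  100   99   99    5    5    4    5    5    4    5    6  100   99
     1]
 [  -2  100   99   99    5    5    4    3    4    5    4    5   99   99
   101]
 [  -3   99   99   99   99  100   99   99  100  100  100  100   99   98
    99]]
2983 0.004958114544101985
1 [-0.0166 -0.0156  0.002   0.0163  0.0167]
2 [-0.0151 -0.0143 -0.0003  0.0145  0.0154]
bore px 302 329 273 292
[ 0.004   0.0014 -0.0011]
[ 0.004  -0.0044 -0.001 ]
[ 0.004  -0.0002 -0.0078]
[ 0.004  -0.0001  0.0057]
```

```bash
python3 - <<'E'
from h import *
np.set_printoptions(precision=5,suppress=True)
for i in range(2): print(camera_params("wrist"))
print(load("g1")[2][0],load("t1")[2][0])
E
```

```text
{'K': array([[293.46009,   0.     , 315.32222],
       [  0.     , 293.46009, 201.52024],
       [  0.     ,   0.     ,   1.     ]]), 'tool_from_camera': array([[ 0.00068, -0.32324,  0.94632, -0.11703],
       [-0.00014, -0.94632, -0.32324,  0.08378],
       [ 1.     ,  0.00009, -0.00069, -0.00107],
       [ 0.     ,  0.     ,  0.     ,  1.     ]])}
{'K': array([[293.46009,   0.     , 315.32222],
       [  0.     , 293.46009, 201.52024],
       [  0.     ,   0.     ,   1.     ]]), 'tool_from_camera': array([[ 0.00068, -0.32324,  0.94632, -0.11703],
       [-0.00014, -0.94632, -0.32324,  0.08378],
       [ 1.     ,  0.00009, -0.00069, -0.00107],
       [ 0.     ,  0.     ,  0.     ,  1.     ]])}
[[293.46009   0.      315.32222]
 [  0.      293.46009 201.52024]
 [  0.        0.        1.     ]] [[293.46009   0.      315.32222]
 [  0.      293.46009 201.52024]
 [  0.        0.        1.     ]]
```

```bash
for i in 1 2; do python3 - <<'E'
from h import *
np.set_printoptions(precision=5,suppress=True)
print(camera_params("wrist")["tool_from_camera"][:3,3])
E
done; python3 - <<'E'
from h import *
np.set_printoptions(precision=5,suppress=True)
for n,p,y in (("t1",[.475,-.15,.19],-.12),("t2",[.455,-.175,.19],-.12),("k1",[.42,.19,.19],-.12),("k2",[.44,.21,.16],-.12),("g1",[.4235,.1904,.1],.605)):
    P=load(n)[2]; print(n,down(y).T@(P[1]-p), (down(y).T@P[2])[2])
E
```

```text
[-0.11703  0.08378 -0.00107]
[-0.11703  0.08378 -0.00107]
t1 [-0.11715  0.08252 -0.00081] [ 1.       0.00046 -0.00038]
t2 [-0.1178   0.08276 -0.00132] [ 1.      -0.00126 -0.00168]
k1 [-0.11693  0.08236 -0.00173] [ 1.      -0.0013  -0.00183]
k2 [-0.11681  0.08287 -0.00149] [ 1.      -0.00029 -0.00175]
g1 [-0.11674  0.08411 -0.00127] [ 1.      -0.00041 -0.00078]
```

```bash
cat > look.py <<'E'
from meas import *
T=np.array(camera_params("wrist")["tool_from_camera"])
def aim(dx,dy,name,yaw=-.146,z=.135,g=np.array([.4695,-.1557])):
    R=down(yaw); p=g-R[:2,1]*dx+R[:2,2]*dy
    movep([*p,z],R); sleep(.15)
    s=sense(); p,d,P=shot("wrist",name); Rt=np.array(s["tcp_rot"]); t=np.array(s["position"])
    tool=(P[0],T[:3,3],T[:3,:3]); W=(P[0],Rt@T[:3,3]+t,Rt@T[:3,:3])
    r=np.linalg.solve(W[0],[0,0,1]); q=(W[2].T@(np.array([*g,.0742])-W[1])); uv=(W[0]@(q/q[2]))[:2]
    _,c,zz,rc,wh,a=blob((p,d,W),uv,.0708,.079)
    x=onplane(W,c,.0745); print(name,"px",c,"z",round(zz,4),"world",x[:2],"rect",rc,wh,"T",camera_params("wrist")["tool_from_camera"][:3,3],"yaw err",np.round(Rt-R,4).max())
    return x,Rt,t
E
python3 - <<'E'
from look import *
print(T[:3,3])
aim(.045,0,"s1"); aim(.035,.01,"s2"); aim(.04,-.03,"s3")
print(sense()["time_s"],sense()["finger_gap"])
E
```

```text
[-0.117   0.0838 -0.0011]
s1 px [314.0435 166.9621] z 0.0741 world [ 0.4688 -0.1558] rect [ 0.469  -0.1556] [0.0117 0.0113] T [-0.117  0.083 -0.001] yaw err 0.0007
s2 px [301.9568 181.4009] z 0.074 world [ 0.4686 -0.1554] rect [ 0.4685 -0.1554] [0.0114 0.0117] T [-0.117  0.083 -0.001] yaw err 0.0005
s3 px [363.9538 174.3355] z 0.0741 world [ 0.4684 -0.1561] rect [ 0.4684 -0.1561] [0.012  0.0114] T [-0.117  0.083 -0.001] yaw err 0.0005
11.0333 0.03323663748268742
```

```bash
python3 - <<'E'
from look import *
s=sense(); print("tcp",s["position"]); print(s["tcp_rot"],down(-.146)); g=np.array([.4695,-.1557]);R=down(-.146)
print("target",g-R[:2,1]*.04-R[:2,2]*.03)
P=load("s3")[2]; print(P[1],P[2])
c=(363.95,174.34)
r=ray((P[0],T[:3,3],T[:3,:3]),c); x=T[:3,3]+r*((s["position"][2]-.0745)-T[0,3])/r[0]; print("shaft in tool",x)
E
```

```text
tcp [ 0.5048 -0.1904  0.135 ]
[[-0.     -0.9895  0.1444]
 [ 0.0004  0.1444  0.9895]
 [-1.      0.0001  0.0004]] [[ 0.     -0.9894  0.1455]
 [ 0.      0.1455  0.9894]
 [-1.      0.      0.    ]]
target [ 0.5047 -0.1912]
[ 0.4225 -0.1797  0.252 ] [[ 0.1452  0.9362  0.3202]
 [ 0.9894 -0.1373 -0.0473]
 [-0.0003  0.3237 -0.9462]]
shaft in tool [0.0605 0.04   0.029 ]
```

```bash
python3 - <<'E'
from look import *
R=down(-.146)
for i in range(4): print(sense()["position"],sense()["wrist_force"]); sleep(.1)
t=np.array([.4688,-.1547,.120]); move_l(t,R,feed=.1)
for i in range(3): sleep(.1); print(sense()["position"]-t)
movep(t,R); sleep(.1); print(sense()["position"]-t)
E
```

```text
[ 0.5048 -0.1904  0.135 ] [ 0.1512 -0.329  -0.6408]
[ 0.5048 -0.1904  0.135 ] [-0.0347  0.2484 -0.1758]
[ 0.5048 -0.1906  0.135 ] [-0.198  -0.2246 -1.2678]
[ 0.5048 -0.1908  0.135 ] [ 0.0929  0.3697 -0.2361]
[ 0.0008 -0.0006  0.0003]
[ 0.0006 -0.0005  0.0002]
[ 0.0003 -0.0004  0.    ]
[ 0. -0. -0.]
```

```bash
python3 - <<'E'
from look import *
R=down(-.146); Pt=(load("g1")[2][0],T[:3,3],T[:3,:3])
e=[]
for v in (272.5,296.5,320):
    r=ray(Pt,(315.5,v)); e.append((T[:3,3]+r*(.0045-T[0,3])/r[0])[1])
print("bore y edges",e); yk=np.clip((e[0]+e[1])/2,-.0008,.0008)
t=np.array([.4686,-.1558])-R[:2,1]*yk+R[:2,2]*.0011; print(t)
move_l([*t,.108],R,feed=.1); sleep(.6); print(sense()["position"],sense()["wrist_force"])
h=move_l([*t,.078],R,feed=.02,until_force=6); s=sense(); print(h,s["position"],s["wrist_force"],s["time_s"])
E
```

```text
bore y edges [np.float64(0.0055616208891053065), np.float64(-0.008051710029646802), np.float64(-0.02223815141742662)]
[ 0.468  -0.1546]
[ 0.468  -0.1546  0.108 ] [ 0.5014 -0.767  -0.786 ]
False [ 0.4681 -0.1547  0.078 ] [ 0.7728  0.2185 -0.9095] 15.2833
```

```bash
python3 - <<'E'
from look import *
R=down(-.146); t=[.468,-.1546]
h=move_l([*t,.0735],feed=.01,until_force=8); s=sense(); print(h,s["position"],s["wrist_force"],s["finger_gap"])
command_gripper(.060); s=sense(); print(s["finger_gap"],s["wrist_force"])
move_l([*t,.16],feed=.15); sleep(.2)
p,d,P=shot("wrist","r1")
q=P[2].T@(np.array([.469,-.1556,.072])-P[1]); uv=P[0]@(q/q[2]); print(uv[:2])
print("knob",blob((p,d,P),uv[:2],.0685,.0735)[1:]); print("shaft",blob((p,d,P),uv[:2],.0739,.079)[1:])
C=cloud(P,d); u,v=uv[:2].astype(int); print((C[v-24:v+26:3,u-24:u+25:3,2]*1000).astype(int))
print(sense()["time_s"])
cv2.imwrite("pics/r1c.png",cv2.resize(cv2.imread("pics/r1.png")[v-70:v+110,u-120:u+120],None,fx=3,fy=3))
E
```

```text
True [ 0.4682 -0.1546  0.0763] [0.1992 0.1962 4.1255] 0.03345296001576076
0.05955958422204244 [-0.1594 -0.2236  1.453 ]
[315.6085 220.4716]
knob (array([315.1614, 219.4615]), np.float64(0.07134731179844359), array([ 0.4684, -0.1559]), array([0.0335, 0.0341]), np.float64(1.4247527005146408))
shaft (array([315.4961, 223.2795]), np.float64(0.07443650027074947), array([ 0.47  , -0.1558]), array([0.0097, 0.0097]), np.float64(1.4247417815541714))
[[ 21  48  48  50  61  62  63  62  62  63  62  62  62  50  49  47  48]
 [ 20  50  49  57  69  70  70  69  70  71  70  70  69  57  48  49  49]
 [ 22  48  56  66  73  72  71  71  71  71  71  71  71  64  56  55  48]
 [ 22  62  63  71  71  72  71  71  71  71  71  71  71  70  64  63  49]
 [ 23  70  71  69  70  70  71  71  71  71  71  71 276  70  69  70  50]
 [ 24  71  72  71  70  71  71  71  71  71  70  71  71  70  70  70  48]
 [ 25  72  70  70  71  68  69  70  69  71  69  57  71  71  71  72  49]
 [ 26  70  72  71  71  69  73  73  74  74  72  56  70  71  71  71  48]
 [ 26  70  71  71  71  70  74  73  73  73  73  57  71  70  70  71  50]
 [ 27  72  71  70  71  70  74  74  74  73  75  59  71  72  71 276  47]
 [ 29  71  71  70  71  71  74  74  74  73  75  65  71  71  70  72  49]
 [ 30  70  71  71  71  72  74  75  74  74  74  70  71  70  71  71  48]
 [ 31  70  72  71  71  71  73  71  72  72  71  71  71  71  70  70  48]
 [ 31  49  49  71  71  71  71  71  71  72  71  71  70  71  49  50  20]
 [ 33  48  49  49  71  71  71  71  70  70  72  71  72  50  49  48  19]
 [ 33  49  49  49  48  50  49  49  50  49  49  49  50  49  48  49  20]
 [ 34  48  48  49  48  48  47  49  49  48  49  48  49  48  49  47  23]]
16.9417
```

View pics/r1c.png

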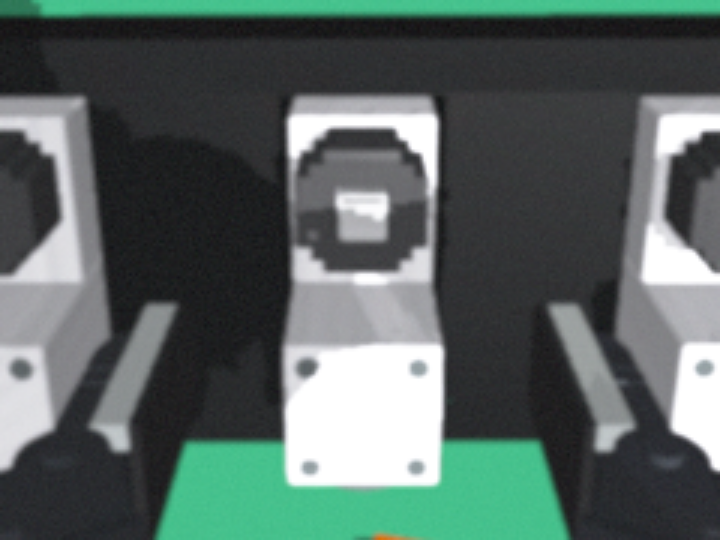

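The knob is home: in the crop its top is at 71.3 mm against 74.4 mm for the shaft top (expected difference 3 mm), and the fingers are clear. Next is the tube pose, from a cylinder fit to fresh side and scene depth.

```bash
python3 - <<'E'
from h import *
from scipy.optimize import least_squares
np.set_printoptions(precision=4,suppress=True)
al=[];bl=[]
for n in("scene","side"):
    p,d,P=shot(n,n+"1"); C=cloud(P,d); mn=p.min(2)
    box=(C[...,0]>.58)&(C[...,0]<.95)&(C[...,1]>.03)&(C[...,1]<.22)&(C[...,2]>.19)&(C[...,2]<.4)&(d>0)
    w=box&(mn>140); w=cv2.erode(w.astype(np.uint8),np.ones((3,3)))>0
    b=box&(p.max(2)<80)
    print(n,w.sum(),b.sum(),C[w].mean(0)); al.append(C[w]); bl.append(C[b])
def ax(q): return np.array([np.cos(q[2])*np.cos(q[3]),np.cos(q[2])*np.sin(q[3]),np.sin(q[2])])
def dist(q,X): # axis passes (x0=.75,y,z)
    v=X-np.array([.75,q[0],q[1]]); a=ax(q); return np.linalg.norm(v-np.outer(v@a,a),axis=1)
for nm,W in (("scene",al[0]),("side",al[1]),("both",np.vstack(al))):
    f=least_squares(lambda q:dist(q,W)-.027,[.11,.27,.35,0],loss="soft_l1",f_scale=.002); q=f.x; a=ax(q)
    print(nm,"y,z@.75,pitch,yaw",q,"rms",np.sqrt(np.mean((dist(q,W)-.027)**2)))
    for B in bl:
        s=(B-np.array([.75,q[0],q[1]]))@a; m=(dist(q,B)<.037)&(s<-.03); h=np.percentile(s[m],[1,2,5]); print("   hood s",h,m.sum(),"front",np.array([.75,q[0],q[1]])+a*h[0])
E
```

```text
scene 494 1265 [0.7506 0.1066 0.2943]
side 569 1083 [0.751  0.1288 0.2935]
scene y,z@.75,pitch,yaw [ 0.116   0.2701  0.3515 -0.0807] rms 0.0016763455217569808
   hood s [-0.0887 -0.0875 -0.0866] 284 front [0.667  0.1227 0.2396]
   hood s [-0.0917 -0.0914 -0.091 ] 580 front [0.6642 0.123  0.2386]
side y,z@.75,pitch,yaw [ 0.115   0.2735  0.3467 -0.0757] rms 0.0014427310302729487
   hood s [-0.0902 -0.0889 -0.088 ] 287 front [0.6654 0.1215 0.2429]
   hood s [-0.093  -0.0926 -0.0922] 593 front [0.6628 0.1217 0.2419]
both y,z@.75,pitch,yaw [ 0.1164  0.2716  0.3488 -0.0785] rms 0.0019198270329030234
   hood s [-0.0893 -0.088  -0.0871] 286 front [0.6663 0.123  0.2411]
   hood s [-0.0922 -0.0918 -0.0915] 593 front [0.6636 0.1232 0.2401]
```

```bash
cat > pres.py <<'E'
from meas import *
q,ps=.35,-.0785; F=np.array([.665,.1228,.2405])
tx=np.array([np.cos(q)*np.cos(ps),np.cos(q)*np.sin(ps),np.sin(q)]); ty=np.array([-np.sin(ps),np.cos(ps),0]); tz=np.cross(tx,ty)
Rt=np.column_stack([tx,ty,tz]); Rg=np.column_stack([-tz,-tx,ty]); view=F-.09*tx
goal=view-Rt@np.array([.035,0,-.006])
E
python3 - <<'E'
from pres import *
print(view,goal,inverse_kinematics(goal,Rg),inverse_kinematics(goal-.07*tx,Rg),inverse_kinematics([.5126,-.1611,.22],down(-.146)))
R=down(-.146); g=[.5126,-.1611]
move_l([*g,.16],R,feed=.15); sleep(.5)
h=move_l([*g,.085],feed=.1,until_force=8); h2=move_l([*g,.068],feed=.03,until_force=8); sleep(.3); s=sense(); print(h,h2,s["position"],s["wrist_force"])
command_gripper(.03,100); s=sense(); print(s["finger_gap"],s["position"],s["wrist_force"])
h=move_l([*g,.10],feed=.06); s=sense(); print(s["finger_gap"],s["wrist_force"])
move_l([*g,.20],feed=.12); sleep(.3); s=sense(); print(s["finger_gap"],s["wrist_force"],s["ft_torque"],s["time_s"])
shot("wrist","l1"); shot("side","l1s")
a=cv2.imread("pics/l1.png")[120:400,160:480]; b=cv2.imread("pics/l1s.png"); b=b[60:250,220:470]
cv2.imwrite("pics/l1c.png",np.hstack([cv2.resize(a,(400,350)),cv2.resize(b,(400,350))]))
E
```

```text
[0.5807 0.1294 0.2096] [0.5459 0.1322 0.2033] [ 0.0822  0.268  -0.55    2.0551  0.5511  0.6143  0.6456] [ 0.1077  0.2183 -0.6359  2.199   0.6336  0.5541  0.485 ] [ 0.6186  0.3229 -0.4827  1.8808  0.1783  0.9801  1.4822]
False False [ 0.5127 -0.1612  0.0681] [-0.1916 -0.4822 -0.5518]
0.0391938810069626 [ 0.5129 -0.161   0.0683] [0.1919 0.4405 3.8779]
0.03904429337584348 [-0.1037 -0.416  -5.3257]
0.03903729959367337 [-0.1308 -0.3971 -5.1254] [-0.038  -0.0459 -0.0071] 22.1917
```

View pics/l1c.png

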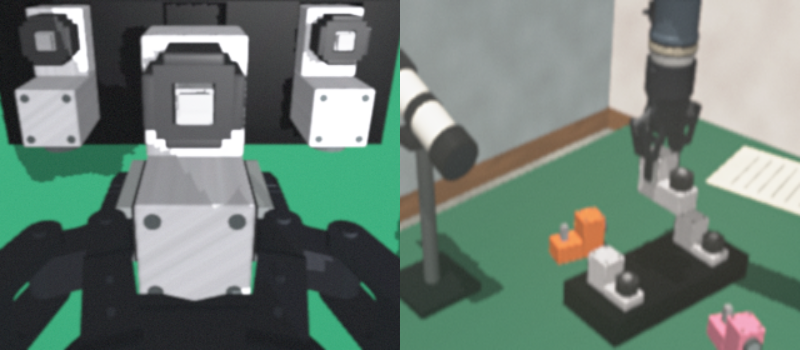

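The mount is in the fingers with the knob home (wrist crop (195,95)), and the neighbours are in place. I'll check its tilt in hand, then present it.

```bash
cat > inhand.py <<'E'
from meas import *
def inhand(name):
    p,d,P=load(name); T=np.array(camera_params("wrist")["tool_from_camera"]); C=cloud((P[0],T[:3,3],T[:3,:3]),d); v,u=np.mgrid[:400,:640]
    def sel(ylo,yhi,zh,xlo,xhi): return C[(C[...,1]>ylo)&(C[...,1]<yhi)&(abs(C[...,2])<zh)&(C[...,0]>xlo)&(C[...,0]<xhi)]
    out={}
    for nm,a in dict(headtop=(-.02,.008,.017,-.024,-.006),step=(.02,.064,.018,.012,.028),knobtop=(.02,.064,.015,-.009,.002)).items():
        q=sel(*a)
        A=np.c_[q[:,1:],np.ones(len(q))]; k=np.ones(len(q),bool)
        for _ in range(5):
            c=np.linalg.lstsq(A[k],q[k,0],rcond=None)[0]; k=abs(A@c-q[:,0])<.0015 if _>1 else abs(q[:,0]-np.median(q[:,0]))<.004
        out[nm]=(k.sum(),"slope y,z",c[:2],"x",np.median(q[k,0]),"y rng",np.percentile(q[k,1],[1,99]),"z rng",np.percentile(q[k,2],[1,99]))
    for n,o in out.items(): print(n,*o)
E
python3 - <<'E'
from inhand import *; from pres import *
inhand("l1")
movep(goal-.07*tx,Rg); sleep(.3); s=sense(); print(s["position"]-goal+.07*tx,s["finger_gap"])
move_l(goal,Rg,feed=.06); sleep(.6); s=sense(); print(s["position"]-goal,s["finger_gap"],s["wrist_force"],s["time_s"],np.abs(s["tcp_rot"]-Rg).max())
shot("wrist","f1"); shot("side","f1s"); shot("scene","f1c"); inhand("f1")
a=cv2.imread("pics/f1.png")[120:400,160:480]; b=cv2.imread("pics/f1s.png")[60:270,180:420]
cv2.imwrite("pics/f1x.png",np.hstack([cv2.resize(a,(400,350)),cv2.resize(b,(400,350))]))
E
```

```text
headtop 4231 slope y,z [-0.0013 -0.0007] x -0.015135303810704007 y rng [-0.0196  0.0078] z rng [-0.0167  0.0166]
step 904 slope y,z [ 0.0071 -0.0001] x 0.018981550901773683 y rng [0.0203 0.0624] z rng [-0.0178  0.0179]
knobtop 4195 slope y,z [0.0023 0.0001] x -0.003047117433512367 y rng [0.0276 0.0602] z rng [-0.0146  0.0145]
[ 0.0004 -0.0008 -0.    ] 0.039139714459822075
[-0. -0. -0.] 0.038966359912911516 [ 0.039   0.4351 -4.9007] 25.6583 2.9726824845421884e-05
headtop 4228 slope y,z [-0.005  -0.0004] x -0.015033844835613673 y rng [-0.0197  0.0077] z rng [-0.0167  0.0167]
step 926 slope y,z [0.0046 0.0005] x 0.019047296417872617 y rng [0.0202 0.0628] z rng [-0.0179  0.0178]
knobtop 4202 slope y,z [0.0016 0.0002] x -0.00298353986647891 y rng [0.0279 0.0606] z rng [-0.0146  0.0146]
```

View pics/f1x.png

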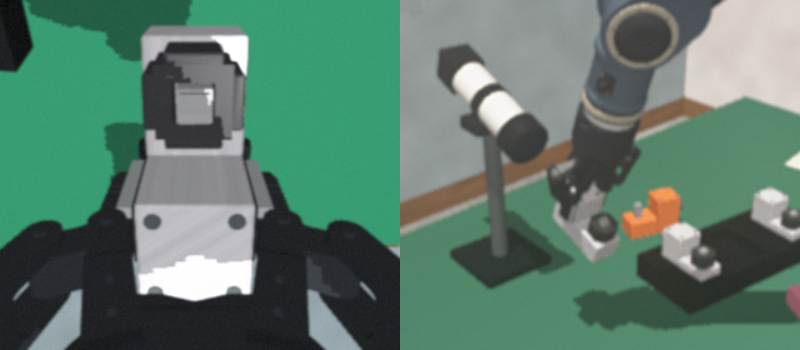

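```bash
python3 - <<'E'
from pres import *
# independent check: surface of the mount's side/knob from the fixed cameras in the tube's frame
for n in("f1s","f1c"):
    p,d,P=load(n); L=(cloud(P,d)-F)@Rt
    m=(d>0)&(L[...,0]>-.20)&(L[...,0]<-.06)&(abs(L[...,1])<.035)&(L[...,2]>-.06)&(L[...,2]<.0)
    q=L[m]; print(n,m.sum(),"x",np.percentile(q[:,0],[2,98]),"y",np.percentile(q[:,1],[2,50,98]),"z",np.percentile(q[:,2],[2,98]))
    m2=m&(p.min(2)>90); q=L[m2]; print("  bright",m2.sum(),np.percentile(q,[2,98],axis=0))
    t=(d>0)&(L[...,0]>-.215)&(L[...,0]<-.13)&(abs(L[...,1])<.03)&(p.max(2)<90)&(abs(L[...,2])<.05); q=L[t]; print("  knob",t.sum(),np.percentile(q,[2,98],axis=0))
print(sense()["qd"].round(4)); sleep(.3); print(sense()["position"]-goal,sense()["finger_gap"],sense()["wrist_force"])
E
```

```text
f1s 570 x [-0.188  -0.0997] y [-0.0187  0.0173  0.0288] z [-0.0387 -0.001 ]
  bright 524 [[-0.188  -0.0187 -0.0388]
 [-0.0996  0.0243 -0.0013]]
  knob 249 [[-0.1856 -0.0275 -0.0064]
 [-0.1312  0.0292  0.047 ]]
f1c 199 x [-0.1784 -0.0855] y [-0.0318 -0.0191  0.0177] z [-0.042  -0.0014]
  bright 180 [[-0.1793 -0.0259 -0.0416]
 [-0.0854  0.0177 -0.0017]]
  knob 27 [[-0.1821 -0.0294 -0.014 ]
 [-0.1307  0.0228  0.0473]]
[ 0.0006 -0.0007 -0.0004 -0.0008 -0.0003 -0.0008 -0.0001]
[-0. -0. -0.] 0.03933848377168454 [-0.3366  0.3418 -4.4208]
```

```bash
python3 -c "
from rig import *
finish_job(); s=sense(); print(s['time_s'],s['finger_gap'],s['wrist_force'])"
```

```text
the job is handed in; nothing more can be done
the job is handed in; nothing more can be done
```

I pushed the loose knob fully onto the bare middle mount and released it. I then lifted that mount by its head and handed the job in (at about 26 s) with it held still in front of the camera tube. The system gave no verdict.

**Knob seating:** after release, the knob's top was 3.1 mm below the shaft's top; 3 mm means fully home. It measured the same after lifting and at the final pose.

**Final pose:**
- The tool was within 0.1 mm of its goal and at rest. The mount was level in the fingers to within 0.01 rad.
- The fixed cameras showed the mount spanning x from about -0.188 to -0.085 m and z down to about -0.04 m in the tube's frame. This fits a lens about 90 mm from the hood and on the line of sight.
- The wrist force was about 4.5–5 N, roughly the weight of the mount and knob, so there was no sign of contact with anything else.

**Other objects:** nothing unexpected touched the arm. The neighbouring mounts looked in place in the last pictures, but I did not measure them or the screwdriver again.

**Disagreements:**
- The reported wrist-camera calibration changed by 1–1.5 mm between readings. I placed the knob relative to the shaft using one fixed calibration so that this cancelled.
- Depth heights read about 0.7 mm lower than the text's values.
- The two fixed views of the tube differed by about 3 mm, well inside the 18 mm tolerance.

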